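# Park the screwdriver boom over the power supply

### The job

Swing the heavy blue screwdriver boom round until the bit stands above the yellow-ringed screw of the power supply, and leave it there by itself, at a standstill and untouched, for a good five seconds before you finish. Push it gently and only on the outer faces of its two orange sprung pads (push on one, brake on the other): do not touch its hoods, casting, beam or tool, never swing it fast, and do not let it run into its end stops. Leave the other things on the bench where they are.

Things in the scene. Friction and masses are not known exactly. Their poses are not given: they have to be found in the camera images.
- boom (a joint): Boom angle q, rad, about the vertical hinge axis of a fixed mast beyond the work, from which the boom reaches back towards the robot. q grows as the boom's end swings to the robot's left; end stops at -0.66 and +0.66. Viscous drag 0.045 N m s/rad, dry drag 0.0025 N m: it coasts 10 s and more. Inertia about the axis 0.71 kg m2 nominally (-25 to +30 %).
- casting (a point): Middle of the top of the blue casting (110 x 110 mm, 50 to 133 mm above the bench) at the boom's end. Its axes turn with the boom: +x points along the boom to the hinge axis, which lies exactly 400 mm away; +y is the boom's left; z up. The boom's yaw falls by 1 rad as q grows by 1 rad. 's' below is the offset along this y. Do not touch the casting.
- face_l (a point): Middle of the outer face of the left orange pad (side of growing boom angle), 87 mm high, 400 mm from the hinge axis, s = +100 mm uncompressed. The face is flat and upright, 110 mm along the boom, 66 mm high (54 to 120 mm above the bench); pushing it lessens q. A steel hood lies on the pad, top at 128 mm, edge 9 mm behind the face: do not touch.
- face_r (a point): The same on the right: uncompressed at s = -100 mm, outward normal -s. Pushing it drives the boom towards larger angles.
- pad_l (a joint): How far the left pad is pressed in, m: 0 at rest to 0.035 at its stop. Spring 100 N/m without preload and with hardly any damping (0.8 N s/m): force on the boom = 100 x value. A boom that runs against a still obstacle bounces off.
- pad_r (a joint): The same for the right pad.
- bit (a point): Tip of the screwdriver bit on the boom, 220 mm from the hinge axis, s = 0, 95 mm above the bench (30 mm above the screw; the driver is not lowered in this job). The dark driver above it reaches up to 282 mm. The blue beam that carries it is 45 mm wide, 148 to 183 mm above the bench, from radius 35 to 405 mm. Do not touch.
- screw (a point): Head of the screw in the middle of a yellow disc of radius 15 mm on the top of the power supply, 65 mm above the bench, 220 mm from the hinge axis. The power supply (aluminium, 110 x 170 x 50 mm) sits in a fixed black nest 150 x 200 x 12 mm and cannot move.
- tray: Bystander: white loose plastic tray 110 x 150 x 35 mm. Origin: centre of the underside.
- can: Bystander: loose blue can, radius 26 mm, 130 mm high. Origin: centre of the underside.
- spare: Bystander: loose spare power supply 100 x 160 x 45 mm. Origin: centre of the underside.

How it is judged:
On the way:
1. the bit stands still above the yellow-ringed screw with the boom untouched for 4 s (horizontal distance between bit and screw below 0.015 m and velocity of joint boom between -0.02 and 0.02 rad/s and contact force between each of the arm, the fingers and boom below 0.2 N), for 4 s.
At the end, for the whole second after the job is handed in: The bit is within 15 mm of the screw seen from above, the boom turns at less than 0.02 rad/s and nothing of the robot touches it; this must last 4 s, and again through the last second (all of step 1).
It fails at once if the boom is touched elsewhere than on its orange pads (hoods, casting, beam, tool) (contact force between any of the fingers, the arm and boom_c0 above 1 N or contact force between any of the fingers, the arm and boom_c1 above 1 N or contact force between any of the fingers, the arm and boom_c2 above 1 N or contact force between any of the fingers, the arm and boom_c3 above 1 N or contact force between any of the fingers, the arm and boom_c4 above 1 N or contact force between any of the fingers, the arm and boom_c5 above 1 N or contact force between any of the fingers, the arm and boom_c6 above 1 N or contact force between any of the fingers, the arm and boom_c7 above 1 N or contact force between any of the fingers, the arm and pad_l_c1 above 1 N or contact force between any of the fingers, the arm and pad_l_c2 above 1 N or contact force between any of the fingers, the arm and pad_r_c1 above 1 N or contact force between any of the fingers, the arm and pad_r_c2 above 1 N).
It fails at once if the boom swings faster than 0.6 rad/s (velocity of joint boom above 0.6 rad/s or velocity of joint boom below -0.6 rad/s).
It fails at once if the boom runs into an end stop (value of joint boom above 0.65 rad or value of joint boom below -0.65 rad).
It fails at once if a pad is struck or pressed with more than 15 N (contact force between the fingers and pad_l above 15 N or contact force between the fingers and pad_r above 15 N).
It fails at once if a bystander is moved by more than 30 mm (distance of any of tray, can, spare from where it was at the start of the episode above 0.03 m).
It also fails if it takes over 42 s, if anything falls off the work surface, if the arm or the gripper's body presses on something with over 40 N, if the wrist force passes 120 N, or if a joint passes its speed limit or range.

### The arm

A 6-joint arm with a two-finger parallel gripper is mounted at the origin on the work surface. World frame = base frame: x ahead of the robot, y to its left, z up, the work surface at z = 0. Lengths are in m, angles in rad, forces in N, time in s.
With the tool pointing down it reaches from about 0.225 to 0.725 m from the base axis. Payload 3.1 kg.
Tool frame: the origin (TCP) lies at the very end of the fingers, on their centre line; the grasp point (between the pads) lies 19 mm behind it; z points along the fingers, y is the line along which they close (so a half turn about z gives the same grasp; the last joint's range is limited). The gripper opens to 85 mm and grips with 20 to 120 N. Pads are 22 mm wide; open, the fingers measure 114 mm over their backs; the gripper's body (76 mm by 85 mm) begins 54 mm behind the grasp point. The pads swing forward as they close: fully open they stand 13 mm farther back than shut.
Start: joints at [-1.396, 0.048, 0.099, 1.622, 0, 1.443], TCP at [0.157, -0.501, 0.231] pointing down, gripper open.
Joint ranges: [-2.91, 2.91], [-0.99, 1.94], [-1.21, 1.42], [-2.12, 2.29], [-1.49, 1.47], [-3.14, 3.14]. Speed limits (rad/s): [2.79, 2.79, 3.14, 3.14, 3.14, 3.14].

### API

Orientations are given as a rotation vector (axis times angle).
In Python, from station import env gives the robot as it stands. The module is installed in compiled form; this text tells all that it offers.
- The arm moves only by the tool carry_out, never from a script. Its argument "targets" is a list of rows, each a list of 3 entries, a list of its own where there are three numbers: the shift along the world's x, y, z in m, then the turn about the world's z in degrees, then the finger opening in m, from 0 to 0.0854. A call has 1 to 20 rows; each row is the pose to reach, as a shift and turn from the pose commanded when the call began; what a row does not reach only later rows make up. A row lasts 1/12 s, in which the tool goes at most 41.7 mm and 7.16 degrees, less where a joint would pass 70% of its speed; a pose out of reach is approached as far as the arm can. A call with a gripper value outside its range is refused whole. The fingers move at their own pace and stop on an object; the grip force is fixed at half the most. Time passes only in rows, so rows that repeat a pose let the fingers close. It gives the time, the measured TCP pose, the force, the opening and the grip force at its end, in the units of the state.
- env.state(): the state, without advancing time (a new reading comes with each control period).
- env.capture(name): name is "side" or "top"; returns the picture (400x640x3 uint8, red, green, blue); there is no depth.
- env.get_calibration(name): a dict with "fx", "fy", "cx", "cy" (pixels), "R" (3x3) and "t" (3): a world point X has camera coordinates R X + t. Camera axes: x right, y down, z forward; pixel columns grow to the right and rows downward; lengths in m; the calibration is good to about 2 mm. A picture is of the moment at which its call begins. get_calibration takes no time and is no camera call.
- env.hand_in(): hands the job in; it is judged then, once.
The state is a dict: "time": time; "joint_positions": joint angles; "qd": joint speeds; "joint_efforts": joint torques, N m; "tool_pos": TCP position; "orientation": TCP orientation; "force": force on the tool from outside, world axes, zero at the start; "moment": the same for the moment, N m; "gripper_width": finger opening in m; "grasp_force": force on a finger pad.
Only numpy, scipy, OpenCV 4.12 (cv2) and the standard library are available. Lean on these libraries where they do the work, as an engineer would, in place of code of your own. Each camera call takes 0.05 s, during which the arm holds its last target. There are 200 camera calls.

## Working session

There is one attempt and no reset: what is moved stays moved. The work goes in short steps, Python scripts to look and compute and a tool call to move; the robot and the scene stay as the last step left them, time stands still between calls to the robot, and variables do not carry over. Pictures are saved under pics/ and viewed, at most 10 in all, crops included, and the job is handed in when it is done.

Besides the shell and the picture viewer there is one more tool, called after ">>>" in YAML: its name, and indented under it one key for each argument. carry_out: Moves the arm, as the interface text tells. Its arguments: {"type":"object","properties":{"targets":{"type":"array","items":{"type":"array"}}},"required":["targets"]}

```bash
mkdir -p pics; python3 - <<'E'
from station import env
import cv2
for n in("top","side"):
    cv2.imwrite(f"pics/{n}0.png",env.capture(n)[:,:,::-1])
    c=env.get_calibration(n);print(n,{k:(v.round(4).tolist() if hasattr(v,'round') and hasattr(v,'tolist') else v) for k,v in c.items()})
s=env.state();print(s)
E
```

```text
top {'fx': 487.020377557321, 'fy': 487.020377557321, 'cx': 316.2064466925372, 'cy': 202.82077960103203, 'R': [[-0.024, -0.9997, 0.0026], [-0.9798, 0.023, -0.1989], [0.1988, -0.0074, -0.98]], 't': [0.0041, 0.547, 1.7452]}
side {'fx': 456.20704948815387, 'fy': 456.20704948815387, 'cx': 322.0494050299302, 'cy': 203.05099739914192, 'R': [[0.9861, -0.1659, -0.0089], [-0.1182, -0.6632, -0.7391], [0.1166, 0.7299, -0.6736]], 't': [-0.5173, 0.1552, 1.7461]}
{'time': 0.1, 'joint_positions': array([-1.39578678e+00,  4.86978017e-02,  9.77171854e-02,  1.62198842e+00,
       -9.85824313e-06,  1.44299865e+00]), 'qd': array([ 0.00053215, -0.00186002,  0.0041702 , -0.0011485 ,  0.0023106 ,
       -0.00091391]), 'joint_efforts': array([ 1.87466372e-03, -3.39852118e+01,  3.20935392e+01,  1.58089434e-02,
       -1.74176998e-04, -3.38783998e-06]), 'tool_pos': array([ 0.15644328, -0.50056244,  0.23020451]), 'orientation': array([-3.10350691e+00, -4.73505780e-01,  9.59714635e-05]), 'force': array([ 0.95878298, -0.12439146,  0.02651068]), 'moment': array([-0.01231409,  0.00656003,  0.0013791 ]), 'grasp_force': 0.0, 'gripper_width': 0.08564946358450175}
```

View pics/top0.png

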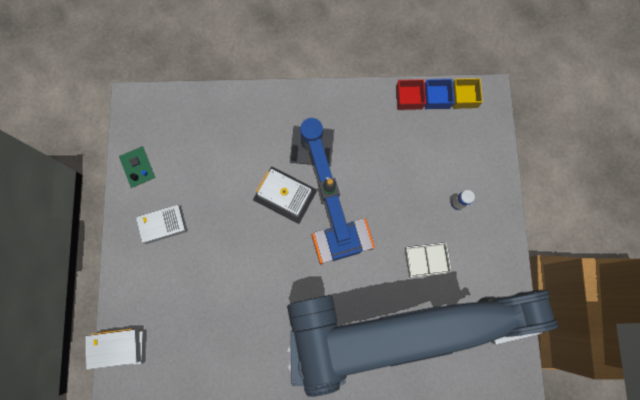

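View pics/side0.png

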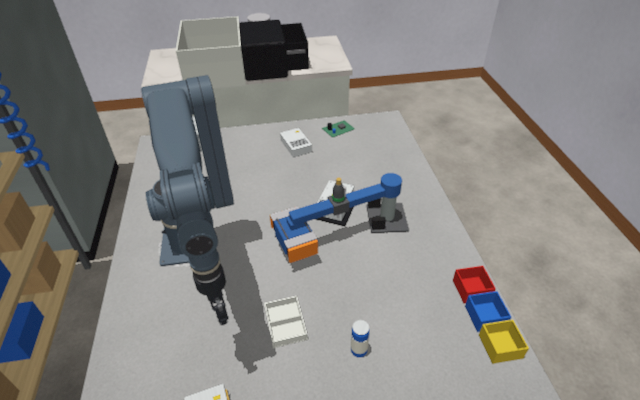

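Top view: hinge cap at about (312,129), boom end at (345,240), screw at about (284,191). The boom has to swing to the left (+q). I'll enlarge a crop for exact pixels.

```bash
python3 - <<'E'
import cv2
i=cv2.imread("pics/top0.png")[110:270,240:400]
cv2.imwrite("pics/crop0.png",cv2.resize(i,(600,600),interpolation=cv2.INTER_CUBIC))
i=cv2.imread("pics/side0.png")[165:275,260:420]
cv2.imwrite("pics/crop1.png",cv2.resize(i,(800,550),interpolation=cv2.INTER_CUBIC))
E
```

```text
(no output)
```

View pics/crop0.png

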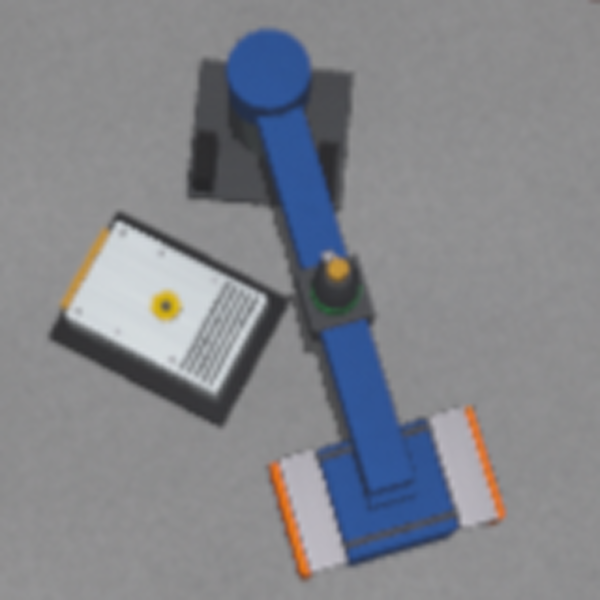

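View pics/crop1.png

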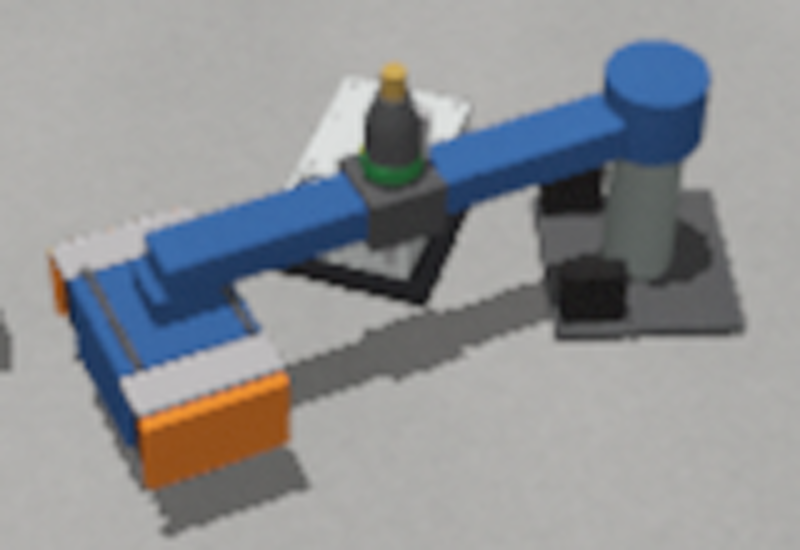

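```bash
cat >h.py <<'E'
import numpy as np
from station import env
from scipy.optimize import least_squares
def proj(n,X):
    c=env.get_calibration(n);P=np.asarray(X)@np.array(c["R"]).T+np.array(c["t"])
    return np.c_[c["fx"]*P[:,0]/P[:,2]+c["cx"],c["fy"]*P[:,1]/P[:,2]+c["cy"]]
def unproj(n,uv,z):
    c=env.get_calibration(n);R=np.array(c["R"]);t=np.array(c["t"])
    d=R.T@np.array([(uv[0]-c["cx"])/c["fx"],(uv[1]-c["cy"])/c["fy"],1]);C=-R.T@t
    return C+d*(z-C[2])/d[2]
def bp(h,yaw,r,s,z): # boom point
    c,sn=np.cos(yaw),np.sin(yaw)
    return np.array([h[0]-r*c-s*sn,h[1]-r*sn+s*c,z])
E
python3 - <<'E'
from h import *
T=lambda x,y:((x+.5)/3.75-.5+240,(y+.5)/3.75-.5+110)
S=lambda x,y:((x+.5)/5-.5+260,(y+.5)/5-.5+165)
top=[(.405,.0225,.183,358,491),(.405,-.0225,.183,411,484),(.345,-.1,.12,473,407),(.455,-.1,.12,505,517),(.345,.1,.12,271,463),(.455,.1,.12,302,576),(.22,0,.282,338,268)]
side=[(.455,-.1,.12,139,421),(.345,-.1,.12,290,375),(.455,-.1,.054,152,488),(.345,-.1,.054,289,437),(.405,.0225,.183,148,234),(.22,0,.282,394,70)]
def res(p,full=False):
    a=proj("top",[bp(p[:2],p[2],*m[:3]) for m in top])-[T(*m[3:]) for m in top]
    b=proj("side",[bp(p[:2],p[2],*m[:3]) for m in side])-[S(*m[3:]) for m in side]
    return (a,b) if full else np.r_[a.ravel(),b.ravel()]
f=least_squares(res,[.7,0,.2],loss="soft_l1")
print(f.x);[print(r.round(1).tolist()) for r in res(f.x,True)]
h=f.x[:2]
for z in(.21,.2,.19):print("cap",unproj("top",T(269,70),z))
s=unproj("top",T(166,306),.065);print("screw",s,"dist",np.linalg.norm(h-s[:2]),"target yaw",np.arctan2(h[1]-s[1],h[0]-s[0]))
print("mast base",[unproj("top",T(*u),.0).round(3).tolist() for u in((203,60),(352,72),(341,208),(188,197))])
print("tray,can,spare",[unproj("top",u,z).round(3) for u,z in(((427,260),.035),((468,196),.13),((512,335),.045))])
for s_ in(.1,-.1):
  print("face",s_,bp(h,f.x[2],.4,s_,.087))
E
```

```text
[0.78641745 0.00324831 0.25355621]
[[2.4, 0.2], [1.0, -1.6], [-0.7, -0.9], [0.0, -0.4], [-1.2, -0.5], [-0.9, -0.4], [-0.3, -0.5]]
[[0.1, 1.2], [-0.6, 0.6], [-1.4, 0.4], [-0.1, 0.8], [-1.9, -1.3], [-0.7, -0.5]]
cap [0.78039282 0.00274892 0.21      ]
cap [0.78406723 0.00273889 0.2       ]
cap [0.78774164 0.00272886 0.19      ]
screw [0.59135935 0.10938794 0.065     ] dist 0.2220659411666566 target yaw -0.4983359101217321
mast base [[0.87, 0.072, 0.0], [0.853, -0.084, 0.0], [0.706, -0.068, 0.0], [0.721, 0.089, 0.0]]
tray,can,spare [array([ 0.328, -0.409,  0.035]), array([ 0.544, -0.548,  0.13 ]), array([ 0.057, -0.688,  0.045])]
face 0.1 [ 3.74122053e-01 -2.88262044e-04  8.70000000e-02]
face -0.1 [ 0.42429166 -0.19389356  0.087     ]
```

>>> carry_out:
  targets:
    - [[0.277, 0.268, 0], 87, 0]
    - [[0.277, 0.268, 0], 87, 0]
    - [[0.277, 0.268, 0], 87, 0]
    - [[0.277, 0.268, 0], 87, 0]
    - [[0.277, 0.268, 0], 87, 0]
    - [[0.277, 0.268, 0], 87, 0]
    - [[0.277, 0.268, 0], 87, 0]
    - [[0.277, 0.268, 0], 87, 0]
    - [[0.277, 0.268, 0], 87, 0]
    - [[0.277, 0.268, 0], 87, 0]
    - [[0.277, 0.268, 0], 87, 0]
    - [[0.277, 0.268, 0], 87, 0]
    - [[0.277, 0.268, 0], 87, 0]
    - [[0.277, 0.268, -0.04], 87, 0]
    - [[0.277, 0.268, -0.08], 87, 0]
    - [[0.277, 0.268, -0.12], 87, 0]
    - [[0.277, 0.268, -0.159], 87, 0]
    - [[0.277, 0.268, -0.159], 87, 0]

```text
time: 1.6
tool_pos: [0.425, -0.2273, 0.0607]
orientation: [-1.917, -2.461, 0.001]
force: [-3.0, 2.2, -2.4]
gripper_width: 0.0001
grasp_force: 0.0
```

```bash
cat >>h.py <<'E'
import cv2
H=np.array([.7864,.0032]);TGT=-.498
def yaw_top(im):
    hsv=cv2.cvtColor(im,cv2.COLOR_RGB2HSV)
    m=(abs(hsv[:,:,0].astype(int)-109)<8)&(hsv[:,:,1]>150)
    v,u=np.nonzero(m);P=np.array([unproj("top",(a,b),.183)[:2] for a,b in zip(u,v)])
    d=H-P;r=np.hypot(*d.T);a=np.arctan2(d[:,1],d[:,0])
    k=(r>.1)&(r<.32)&(abs(a)<.9)
    s=r*np.sin(a-np.median(a[k]));k&=abs(s)<.035
    return np.median(a[k]),k.sum()
def look(n=1):
    for _ in range(n):
        t=env.state()["time"];im=env.capture("top");y,k=yaw_top(im);print("t %.2f yaw %.4f to go %.4f n %d"%(t,y,y-TGT,k))
    return im
E
python3 - <<'E'
from h import *
im0=cv2.imread("pics/top0.png")[:,:,::-1].copy();print("initial",yaw_top(im0),im0[215,336],im0[150,318])
im=look();s=env.state();print(s["time"],s["tool_pos"],s["force"],s["gripper_width"],s["joint_positions"])
cv2.imwrite("pics/side1.png",cv2.resize(env.capture("side")[150:300,160:440],(784,420))[:,:,::-1]);cv2.imwrite("pics/top1.png",im[:,:,::-1])
E
```

```text
initial (np.float64(0.2476783780552971), np.int64(508)) [ 48  84 149] [ 48  86 152]
t 1.60 yaw 0.2473 to go 0.7453 n 509
1.65 [ 0.42775369 -0.22926291  0.06557387] [0.19739842 1.48237753 0.24087611] 0.00015347260216998684 [-6.30325377e-01 -7.85680482e-03 -2.88531148e-01  1.30573549e+00
  4.60276097e-05  6.92626652e-01]
```

View pics/side1.png

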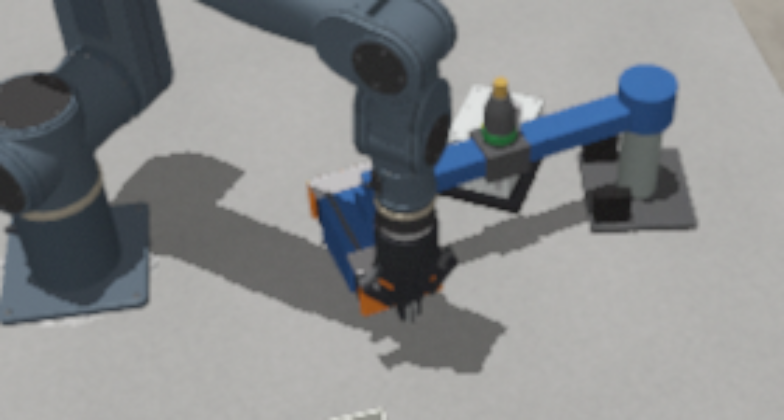

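>>> carry_out:
  targets:
    - [[-0.001, 0.004, 0.006], 0, 0]
    - [[-0.0025, 0.0095, 0.006], 0, 0]
    - [[-0.003, 0.0115, 0.006], 0, 0]
    - [[-0.0035, 0.0135, 0.006], 0, 0]
    - [[-0.004, 0.0155, 0.006], 0, 0]
    - [[-0.0045, 0.0175, 0.006], 0, 0]
    - [[-0.005, 0.0195, 0.006], 0, 0]
    - [[-0.0055, 0.0215, 0.006], 0, 0]
    - [[-0.006, 0.0235, 0.006], 0, 0]
    - [[-0.0065, 0.0255, 0.006], 0, 0]
    - [[-0.007, 0.0275, 0.006], 0, 0]
    - [[-0.0075, 0.0295, 0.006], 0, 0]
    - [[-0.008, 0.0315, 0.006], 0, 0]
    - [[-0.0085, 0.0335, 0.006], 0, 0]
    - [[-0.009, 0.0355, 0.006], 0, 0]
    - [[-0.0095, 0.0375, 0.006], 0, 0]
    - [[-0.01, 0.0395, 0.006], 0, 0]
    - [[-0.0105, 0.0415, 0.006], 0, 0]

```text
time: 3.2
tool_pos: [0.423, -0.1913, 0.0783]
orientation: [-1.926, -2.481, -0.0]
force: [0.5, -0.1, 1.0]
gripper_width: 0.0002
grasp_force: 0.0
```

```bash
python3 - <<'E'
from h import *
look()
s=env.state();print(s["tool_pos"],s["force"])
E
```

```text
t 3.20 yaw 0.2017 to go 0.6997 n 506
[ 0.42285157 -0.19090974  0.07825779] [ 0.40596832  0.72086229 -0.72915508]
```

>>> carry_out:
  targets:
    - [[-0.0005, 0.002, 0], 0, 0]
    - [[-0.001, 0.004, 0], 0, 0]
    - [[-0.0013, 0.006, 0], 0, 0]

```text
time: 3.5
tool_pos: [0.4217, -0.1854, 0.0783]
orientation: [-1.927, -2.481, -0.0]
force: [-0.9, -0.6, 0.0]
gripper_width: 0.0004
grasp_force: 0.0
```

```bash
python3 - <<'E'
from h import *
look(2)
s=env.state();print(s["tool_pos"],s["force"])
E
```

```text
t 3.50 yaw 0.1683 to go 0.6663 n 501
t 3.55 yaw 0.1626 to go 0.6606 n 506
[ 0.42166346 -0.18526003  0.0782768 ] [-0.14313057 -0.03624123  0.17861818]
```

>>> carry_out:
  targets:
    - [[0, -0.004, 0.035], 0, 0]
    - [[0, -0.004, 0.075], 0, 0]
    - [[0, -0.004, 0.115], 0, 0]
    - [[0, -0.004, 0.15], 0, 0]
    - [[0, -0.004, 0.18], 0, 0]
    - [[0, 0.03, 0.18], -4, 0]
    - [[0, 0.07, 0.18], -8, 0]
    - [[0, 0.11, 0.18], -12, 0]
    - [[0, 0.15, 0.18], -16, 0]
    - [[0, 0.19, 0.18], -20, 0]
    - [[0, 0.23, 0.18], -24, 0]
    - [[0.01, 0.27, 0.18], -28, 0]
    - [[0.02, 0.31, 0.18], -32, 0]
    - [[0.03, 0.348, 0.18], -36, 0]
    - [[0.04, 0.386, 0.18], -40, 0]
    - [[0.05, 0.424, 0.18], -43, 0]
    - [[0.06, 0.462, 0.18], -43, 0]
    - [[0.07, 0.5, 0.18], -43, 0]
    - [[0.08, 0.503, 0.18], -43, 0]
    - [[0.08, 0.503, 0.16], -43, 0]

```text
time: 5.27
tool_pos: [0.5045, 0.321, 0.2409]
orientation: [2.699, 1.607, 0.012]
force: [-0.6, 1.0, 0.9]
gripper_width: 0.0002
grasp_force: 0.0
```

```bash
python3 - <<'E'
from h import *
look(2)
s=env.state();print(s["tool_pos"],s["force"])
E
```

```text
t 5.27 yaw -0.0121 to go 0.4859 n 476
t 5.32 yaw -0.0137 to go 0.4843 n 491
[0.50046827 0.31750169 0.23437637] [-0.07721096 -0.94329672 -1.42761233]
```

>>> carry_out:
  targets:
    - [[0, 0, -0.035], 0, 0]
    - [[0, 0, -0.075], 0, 0]
    - [[0, 0, -0.115], 0, 0]
    - [[0, 0, -0.15], 0, 0]
    - [[0, 0, -0.16], 0, 0]
    - [[0, 0, -0.16], 0, 0]
    - [[0, 0, -0.16], 0, 0]
    - [[0, 0, -0.16], 0, 0]
    - [[0, 0, -0.16], 0, 0]
    - [[0, 0, -0.16], 0, 0]
    - [[0, 0, -0.16], 0, 0]
    - [[0, 0, -0.16], 0, 0]
    - [[0, 0, -0.16], 0, 0]
    - [[0, 0, -0.16], 0, 0]
    - [[0, 0, -0.16], 0, 0]
    - [[0, 0, -0.16], 0, 0]

```text
time: 6.7
tool_pos: [0.5016, 0.3173, 0.0782]
orientation: [-2.702, -1.603, 0.001]
force: [0.2, 0.1, 0.1]
gripper_width: 0.0
grasp_force: 0.0
```

```bash
python3 - <<'E'
from h import *
im=look(1)
s=env.state();print(s["tool_pos"],s["force"])
cv2.imwrite("pics/top2.png",cv2.resize(im[100:280,180:420],(800,600))[:,:,::-1])
E
```

```text
t 6.70 yaw -0.1330 to go 0.3650 n 494
[0.50162399 0.3173407  0.0781565 ] [-0.20815682 -0.01603495  0.16504998]
```

View pics/top2.png

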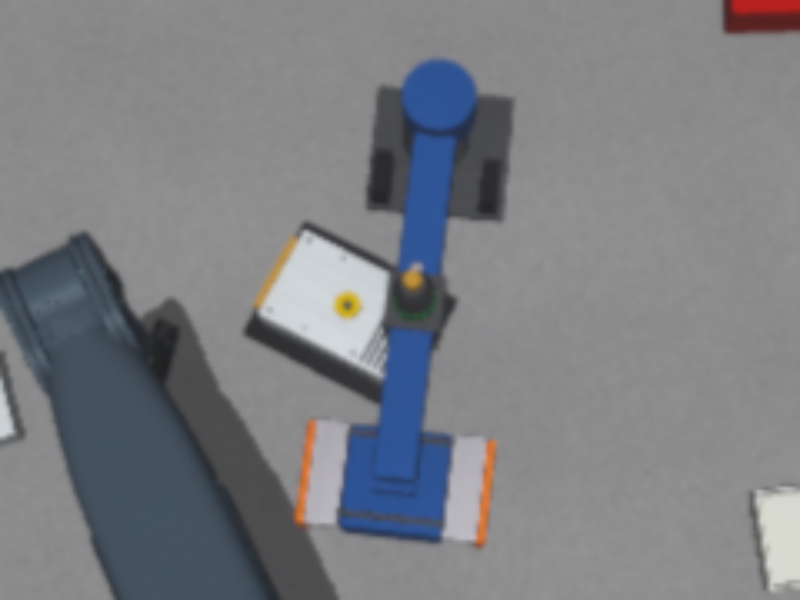

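>>> carry_out:
  targets:
    - [[0, 0, 0], 0, 0]
    - [[0, 0, 0], 0, 0]
    - [[0, 0, 0], 0, 0]
    - [[0, 0, 0], 0, 0]
    - [[0, 0, 0], 0, 0]
    - [[0, 0, 0], 0, 0]
    - [[0, 0, 0], 0, 0]
    - [[0, 0, 0], 0, 0]
    - [[0, 0, 0], 0, 0]
    - [[0, 0, 0], 0, 0]
    - [[0, 0, 0], 0, 0]
    - [[0, 0, 0], 0, 0]
    - [[0, 0, 0], 0, 0]
    - [[0, 0, 0], 0, 0]
    - [[0, 0, 0], 0, 0]
    - [[0, 0, 0], 0, 0]
    - [[0, 0, 0], 0, 0]
    - [[0, 0, 0], 0, 0]
    - [[0, 0, 0], 0, 0]
    - [[0, 0, 0], 0, 0]

```text
time: 8.42
tool_pos: [0.5017, 0.3174, 0.0783]
orientation: [-2.702, -1.603, 0.0]
force: [0.0, -0.1, -0.5]
gripper_width: 0.0003
grasp_force: 0.0
```

```bash
python3 - <<'E'
from h import *
look(1)
E
```

```text
t 8.42 yaw -0.2592 to go 0.2388 n 508
```

>>> carry_out:
  targets:
    - [[0, 0, 0], 0, 0]
    - [[0, 0, 0], 0, 0]
    - [[0, 0, 0], 0, 0]
    - [[0, 0, 0], 0, 0]
    - [[0, 0, 0], 0, 0]
    - [[0, 0, 0], 0, 0]
    - [[0, 0, 0], 0, 0]
    - [[0, 0, 0], 0, 0]
    - [[0, 0, 0], 0, 0]
    - [[0, 0, 0], 0, 0]
    - [[0, 0, 0], 0, 0]
    - [[0, 0, 0], 0, 0]
    - [[0, 0, 0], 0, 0]
    - [[0, 0, 0], 0, 0]
    - [[0, 0, 0], 0, 0]
    - [[0, 0, 0], 0, 0]
    - [[0, 0, 0], 0, 0]
    - [[0, 0, 0], 0, 0]
    - [[0, 0, 0], 0, 0]
    - [[0, 0, 0], 0, 0]

```text
time: 10.13
tool_pos: [0.5017, 0.3174, 0.0783]
orientation: [-2.702, -1.603, -0.0]
force: [-0.7, -0.0, -0.0]
gripper_width: 0.0
grasp_force: 0.0
```

```bash
python3 - <<'E'
from h import *
look(1)
E
```

```text
t 10.13 yaw -0.3684 to go 0.1296 n 520
```

>>> carry_out:
  targets:
    - [[0, 0, 0], 0, 0]
    - [[0, 0, 0], 0, 0]
    - [[0, 0, 0], 0, 0]
    - [[0, 0, 0], 0, 0]
    - [[0, 0, 0], 0, 0]
    - [[0, 0, 0], 0, 0]
    - [[0, 0, 0], 0, 0]
    - [[0, 0, 0], 0, 0]

```text
time: 10.85
tool_pos: [0.5017, 0.3174, 0.0783]
orientation: [2.702, 1.603, -0.0]
force: [0.1, 0.3, -1.1]
gripper_width: 0.0
grasp_force: 0.0
```

```bash
python3 - <<'E'
from h import *
im=look(1)
s=env.state();print(s["tool_pos"],s["force"])
cv2.imwrite("pics/top3.png",cv2.resize(im[100:280,180:420],(800,600))[:,:,::-1])
E
```

```text
t 10.85 yaw -0.4084 to go 0.0896 n 520
[0.50175938 0.31738264 0.07832466] [-0.33609674  0.03386003  0.57666663]
```

View pics/top3.png

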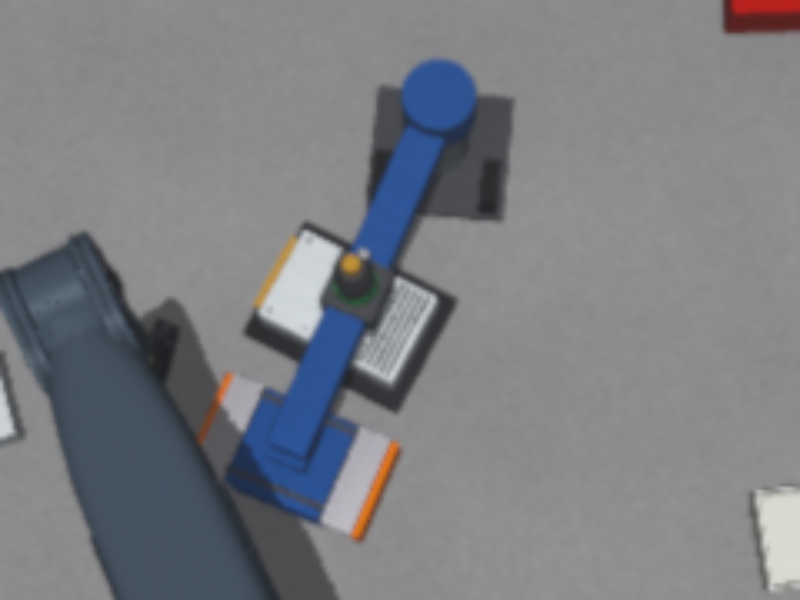

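>>> carry_out:
  targets:
    - [[-0.004, -0.007, 0], 0, 0]
    - [[-0.0075, -0.014, 0], 0, 0]
    - [[-0.011, -0.0205, 0], 0, 0]
    - [[-0.0145, -0.027, 0], 0, 0]
    - [[-0.0175, -0.0325, 0], 0, 0]
    - [[-0.0175, -0.0325, 0], 0, 0]
    - [[-0.0175, -0.0325, 0], 0, 0]
    - [[-0.0175, -0.0325, 0], 0, 0]

```text
time: 11.57
tool_pos: [0.4844, 0.2849, 0.0785]
orientation: [-2.702, -1.602, -0.001]
force: [0.9, 0.4, 0.3]
gripper_width: -0.0001
grasp_force: 0.0
```

```bash
python3 - <<'E'
from h import *
look(1)
s=env.state();p=s["tool_pos"];print(p,s["force"],"s in target frame",(p[:2]-H)@[.4777,.8785])
E
```

```text
t 11.57 yaw -0.4420 to go 0.0560 n 517
[0.48446566 0.2850272  0.07844629] [-0.36819473 -0.0887639   0.01433663] s in target frame 0.10335116249793425
```

>>> carry_out:
  targets:
    - [[0, 0, 0], 0, 0]
    - [[0, 0, 0], 0, 0]
    - [[0.0003, 0.0005, 0], 0, 0]
    - [[0.0006, 0.0011, 0], 0, 0]
    - [[0.0009, 0.0016, 0], 0, 0]
    - [[0.0012, 0.0022, 0], 0, 0]
    - [[0.0015, 0.0027, 0], 0, 0]
    - [[0.0018, 0.0033, 0], 0, 0]
    - [[0.0021, 0.0038, 0], 0, 0]
    - [[0.0024, 0.0044, 0], 0, 0]
    - [[0.0027, 0.0049, 0], 0, 0]
    - [[0.003, 0.0054, 0], 0, 0]
    - [[0.0033, 0.006, 0], 0, 0]
    - [[0.0036, 0.0065, 0], 0, 0]

```text
time: 12.78
tool_pos: [0.4878, 0.2914, 0.0782]
orientation: [-2.702, -1.603, 0.0]
force: [0.9, 0.5, -0.0]
gripper_width: 0.0002
grasp_force: 0.0
```

```bash
python3 - <<'E'
from h import *
look(1)
s=env.state();p=s["tool_pos"];print(p,s["force"],"s in target frame",(p[:2]-H)@[.4777,.8785])
E
```

```text
t 12.78 yaw -0.4750 to go 0.0230 n 519
[0.48785222 0.29149382 0.0782616 ] [-0.62636647  0.43982557 -0.58335999] s in target frame 0.1106498486284015
```

>>> carry_out:
  targets:
    - [[0.0003, 0.0005, 0], 0, 0]
    - [[0.0006, 0.0011, 0], 0, 0]
    - [[0.0009, 0.0016, 0], 0, 0]
    - [[0.0012, 0.0022, 0], 0, 0]

```text
time: 13.17
tool_pos: [0.4891, 0.2936, 0.0783]
orientation: [-2.702, -1.603, 0.0]
force: [-0.1, -0.4, 0.0]
gripper_width: 0.0003
grasp_force: 0.0
```

```bash
python3 - <<'E'
from h import *
look(2)
s=env.state();p=s["tool_pos"];print(p,s["force"],"s in target frame",(p[:2]-H)@[.4777,.8785])
E
```

```text
t 13.17 yaw -0.4708 to go 0.0272 n 518
t 13.22 yaw -0.4708 to go 0.0272 n 519
[0.48905608 0.29366256 0.07828366] [ 0.41647429 -0.65495201 -0.17589179] s in target frame 0.11313016719041478
```

>>> carry_out:
  targets:
    - [[0.002, 0.004, 0], 0, 0]
    - [[0.005, 0.009, 0], 0, 0]
    - [[0.01, 0.018, 0], 0, 0]
    - [[0.014, 0.026, 0], 0, 0]
    - [[0.014, 0.026, 0], 0, 0]
    - [[0.014, 0.026, 0], 0, 0]

```text
time: 13.77
tool_pos: [0.5031, 0.3201, 0.0782]
orientation: [2.701, 1.604, -0.0]
force: [-0.5, -0.6, 0.2]
gripper_width: 0.0003
grasp_force: 0.0
```

```bash
python3 - <<'E'
from h import *
look(2)
E
```

```text
t 13.77 yaw -0.4703 to go 0.0277 n 516
t 13.82 yaw -0.4703 to go 0.0277 n 516
```

>>> carry_out:
  targets:
    - [[0, 0, 0], 0, 0]
    - [[0, 0, 0], 0, 0]
    - [[0, 0, 0], 0, 0]
    - [[0, 0, 0], 0, 0]
    - [[0, 0, 0], 0, 0]
    - [[0, 0, 0], 0, 0]
    - [[0, 0, 0], 0, 0]
    - [[0, 0, 0], 0, 0]

```text
time: 14.53
tool_pos: [0.503, 0.3196, 0.0783]
orientation: [2.702, 1.603, 0.0]
force: [-0.6, -0.5, -0.0]
gripper_width: -0.0
grasp_force: 0.0
```

```bash
python3 - <<'E'
from h import *
im=look(2)
s=env.capture("side")
a=cv2.resize(im[110:260,200:400],(800,600));cv2.imwrite("pics/top4.png",a[:,:,::-1])
cv2.imwrite("pics/side4.png",cv2.resize(s[150:270,260:420],(800,600),interpolation=cv2.INTER_CUBIC)[:,:,::-1])
E
```

```text
t 14.53 yaw -0.4704 to go 0.0276 n 516
t 14.58 yaw -0.4704 to go 0.0276 n 518
```

View pics/side4.png

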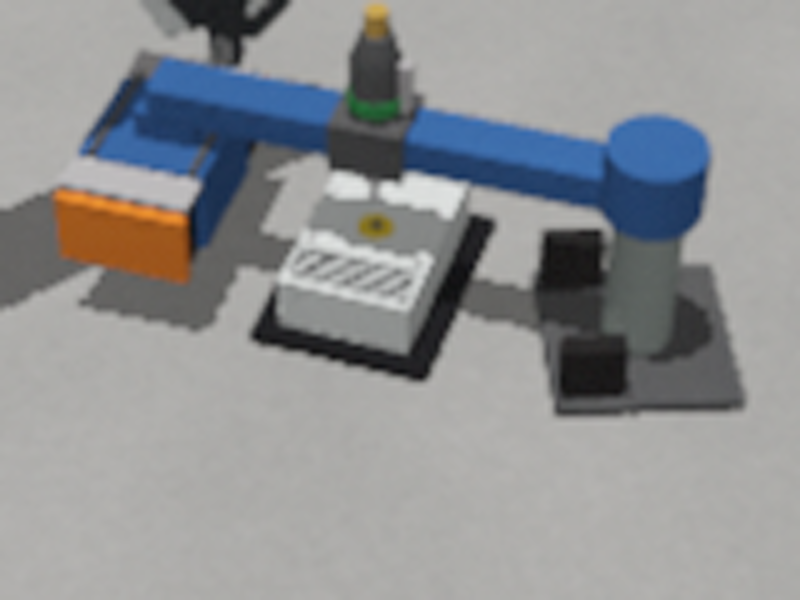

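```bash
python3 - <<'E'
from h import *
S=lambda x,y:((x+.5)/5-.5+260,(y+.5)/5-.5+150)
b=unproj("side",S(376,187),.095);s=unproj("side",S(376,226),.065);print(b,s,np.linalg.norm((b-s)[:2]))
st=unproj("top",(283.9,191.2),.065);print(st)
for q in(-.4704,-.464):print(bp(H,q,.22,0,.095),(np.array(proj("side",[bp(H,q,.22,0,.095),bp(H,-.498,.22,0,.065),bp(H,-.498,.22,0,.095),bp(H,q,.22,0,.282)]))-[259.6,149.6])*5)
E
```

```text
[0.59760962 0.11919404 0.095     ] [0.59539097 0.1058947  0.065     ] 0.013483130925599858
[0.59148556 0.10938657 0.065     ]
[0.59029485 0.10291343 0.095     ] [[370.80736077 201.00760246]
 [372.70100044 224.40802434]
 [373.03404928 196.30362466]
 [372.90206807  10.67263958]]
[0.5896607  0.10165633 0.095     ] [[370.31820197 202.10728713]
 [372.70100044 224.40802434]
 [373.03404928 196.30362466]
 [372.37786955  11.74278183]]
```

```bash
python3 - <<'E'
from h import *
s=env.capture("side")[180:210,315:355];t=env.capture("top")[170:210,270:310]
a=cv2.resize(s,(480,360),interpolation=cv2.INTER_CUBIC);b=cv2.resize(t,(320,320),interpolation=cv2.INTER_CUBIC)
o=np.zeros((360,800,3),np.uint8);o[:,:480]=a;o[:320,480:]=b;o=cv2.convertScaleAbs(o,alpha=1.5)
cv2.imwrite("pics/z5.png",o[:,:,::-1])
for q in(-.498,-.4704,-.464,-.45):print(q,((proj("side",[bp(H,q,.22,0,.095)])-[314.5,179.5])*12).round(0),((proj("top",[bp(H,q,.22,0,.282)])-[269.5,169.5])*8+[480,0]).round(0))
print((proj("side",[bp(H,-.498,.22,0,.065)])-[314.5,179.5])*12)
E
```

```text
-0.498 [[236. 112.]] [[565.  51.]]
-0.4704 [[231. 124.]] [[578.  58.]]
-0.464 [[230. 126.]] [[581.  59.]]
-0.45 [[227. 132.]] [[588.  62.]]
[[235.68240106 179.77925843]]
```

View pics/z5.png

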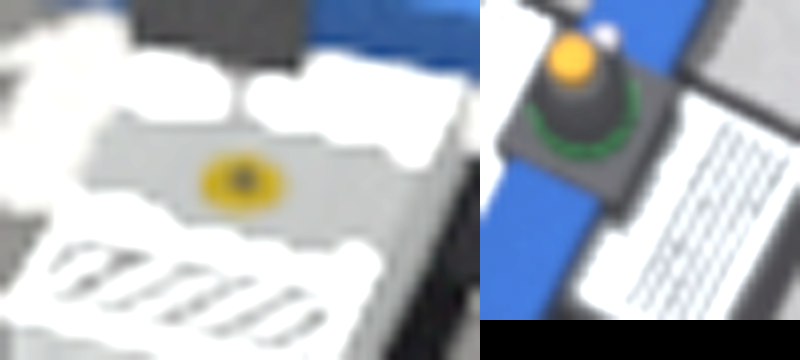

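The bit (stripe at x≈238) sits about 5 enlarged pixels left of the screw (243,181). That fits an offset of roughly 6 mm, and the boom is standing still. Next I let it rest.

>>> carry_out:
  targets:
    - [[0, 0, 0], 0, 0]
    - [[0, 0, 0], 0, 0]
    - [[0, 0, 0], 0, 0]
    - [[0, 0, 0], 0, 0]
    - [[0, 0, 0], 0, 0]
    - [[0, 0, 0], 0, 0]
    - [[0, 0, 0], 0, 0]
    - [[0, 0, 0], 0, 0]
    - [[0, 0, 0], 0, 0]
    - [[0, 0, 0], 0, 0]
    - [[0, 0, 0], 0, 0]
    - [[0, 0, 0], 0, 0]
    - [[0, 0, 0], 0, 0]
    - [[0, 0, 0], 0, 0]
    - [[0, 0, 0], 0, 0]
    - [[0, 0, 0], 0, 0]
    - [[0, 0, 0], 0, 0]
    - [[0, 0, 0], 0, 0]
    - [[0, 0, 0], 0, 0]
    - [[0, 0, 0], 0, 0]

```text
time: 16.45
tool_pos: [0.503, 0.3196, 0.0783]
orientation: [2.702, 1.603, 0.0]
force: [-0.3, 0.5, -0.1]
gripper_width: 0.0
grasp_force: 0.0
```

>>> carry_out:
  targets:
    - [[0, 0, 0], 0, 0]
    - [[0, 0, 0], 0, 0]
    - [[0, 0, 0], 0, 0]
    - [[0, 0, 0], 0, 0]
    - [[0, 0, 0], 0, 0]
    - [[0, 0, 0], 0, 0]
    - [[0, 0, 0], 0, 0]
    - [[0, 0, 0], 0, 0]
    - [[0, 0, 0], 0, 0]
    - [[0, 0, 0], 0, 0]
    - [[0, 0, 0], 0, 0]
    - [[0, 0, 0], 0, 0]
    - [[0, 0, 0], 0, 0]
    - [[0, 0, 0], 0, 0]
    - [[0, 0, 0], 0, 0]
    - [[0, 0, 0], 0, 0]
    - [[0, 0, 0], 0, 0]
    - [[0, 0, 0], 0, 0]
    - [[0, 0, 0], 0, 0]
    - [[0, 0, 0], 0, 0]

```text
time: 18.12
tool_pos: [0.503, 0.3196, 0.0783]
orientation: [2.702, 1.603, -0.0]
force: [0.1, 0.1, 1.6]
gripper_width: -0.0002
grasp_force: 0.0
```

>>> carry_out:
  targets:
    - [[0, 0, 0], 0, 0]
    - [[0, 0, 0], 0, 0]
    - [[0, 0, 0], 0, 0]
    - [[0, 0, 0], 0, 0]
    - [[0, 0, 0], 0, 0]
    - [[0, 0, 0], 0, 0]
    - [[0, 0, 0], 0, 0]
    - [[0, 0, 0], 0, 0]
    - [[0, 0, 0], 0, 0]
    - [[0, 0, 0], 0, 0]
    - [[0, 0, 0], 0, 0]
    - [[0, 0, 0], 0, 0]
    - [[0, 0, 0], 0, 0]
    - [[0, 0, 0], 0, 0]
    - [[0, 0, 0], 0, 0]
    - [[0, 0, 0], 0, 0]
    - [[0, 0, 0], 0, 0]
    - [[0, 0, 0], 0, 0]
    - [[0, 0, 0], 0, 0]
    - [[0, 0, 0], 0, 0]

```text
time: 19.78
tool_pos: [0.5031, 0.3196, 0.0783]
orientation: [2.702, 1.603, 0.0]
force: [0.2, 0.1, 0.0]
gripper_width: 0.0001
grasp_force: 0.0
```

```bash
python3 - <<'E'
from h import *
look(1);print(env.hand_in())
E
```

```text
t 19.78 yaw -0.4703 to go 0.0277 n 517
the job is handed in; nothing more can be done
None
```

The job is handed in at about 20 s, with no verdict returned: by the camera images the bit stood about 6 mm from the screw, still and untouched for about 6 s.

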